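# Lay the tall carton under the counter rack

## Task

Put the glass jar that stands in front of the rack upright into the tray, then stand the tall carton upright at that end of the rack's front, a broad side facing the pepper mill's end, and let go of it. Push the carton over near its top, well above its middle, so that it falls on its broad side right before the rack's opening, and slide it under the rack until no part of it sticks out at the front. Leave the pepper mill, the mug and the two things already in the tray where they are.

Things in the scene. Friction and masses are not known exactly. Their poses are not given: they have to be found in the camera images.
- rack: Low wooden counter rack, fixed; its place and yaw (+-0.2 rad) vary. Origin: on the counter under the middle; x points into the bay (away from the robot), y along its front, z up. One bay, open at the -x side; the counter is its floor. Side panels 100 mm high with inner faces at y = +-150 mm. A back stop 30 mm high has its front face at x = +64 mm.
- rack_front (a point): Middle of the bay's open front, on the counter, at x = -60 mm of the rack; side panels, roof and rail all begin there. The slatted roof spans z = 100 to 108 mm; along its front edge a raised rail, 10 mm thick, spans z = 100 to 130 mm. Axes as the rack's.
- tray: Wooden serving tray, fixed, 180 mm (its x) by 220 mm (its y), 30 mm high, walls and floor 5 mm thick, open on top. Origin: centre of its underside. It stands at the left or right of the counter, the carton on the other side. Sauce bottle and spice jar stand in its +y half; the -y half is free.
- carton: Tall closed cardboard carton with rigid contents, 50 mm thick (its x) by 84 mm wide (its y) by 210 mm tall (its z), about 0.3 kg, standing upright at the start. Origin: centre of its underside. Its broad sides face along +-x; can be gripped across its 50 mm. Friction on the counter is good enough that it tips rather than slides when pushed near the top.
- carton_mid (a point): Centre of the carton, 105 mm above the centre of its underside when upright (25 mm above the counter when it lies on a broad side). Its axes are the carton's.
- carton_edge_a (a point): Middle of the carton's edge at y = -42 mm, on its underside (z = 0 mm), half way through its thickness.
- carton_edge_b (a point): Middle of the carton's edge at y = 42 mm, on its underside (z = 0 mm), half way through its thickness.
- carton_edge_c (a point): Middle of the carton's edge at y = -42 mm, on its top (z = 210 mm), half way through its thickness.
- carton_edge_d (a point): Middle of the carton's edge at y = 42 mm, on its top (z = 210 mm), half way through its thickness.
- jar: Round green glass jar with a steel lid, 60 mm diameter, 110 mm tall, about 0.28 kg, standing in front of one end of the rack. Origin: centre of its underside.
- mill: Dark wooden pepper mill, 54 mm diameter, 165 mm tall, loose, standing in front of the other end of the rack from the jar. Origin: centre of its underside. Leave alone.
- sauce: Amber glass sauce bottle, 56 mm diameter, 155 mm tall, loose, standing in the tray. Origin: centre of its underside. Leave alone.
- spice: Small spice jar, 44 mm diameter, 100 mm tall, loose, standing in the tray. Origin: centre of its underside. Leave alone.
- mug: White mug, 72 mm diameter, 85 mm tall, its handle at +y within about 75 mm of the axis, loose, standing beside a narrow side of the carton at its start, about 110 mm from it centre to centre. Origin: centre of its underside. Leave alone.

How it is judged:
By the outcome, as a careful person would: the job done as asked, in the order asked, and still so for the second after the job is handed in, with the robot touching nothing.
It also fails if it takes over 72 s, if anything falls off the work surface, if the arm or the gripper's body presses on something with over 40 N, if the wrist force passes 120 N, or if a joint passes its speed limit or range.

## Robot

A 6-joint arm with a two-finger parallel gripper is mounted at the origin on the work surface. World frame = base frame: x ahead of the robot, y to its left, z up, the work surface at z = 0. Lengths are in mm, angles in rad, forces in N, time in s.
With the tool pointing down it reaches from about 275 to 750 mm from the base axis. Payload 10.2 kg.
Tool frame: the origin (TCP) lies between the finger pads; the fingertips stand 22 mm ahead of it and the grasp point (between the pads) lies 3 mm ahead of it; z points along the fingers, x is the direction in which the jaws open and shut, and the axes are right-handed (so a half turn about z gives the same grasp; the last joint's range is limited). The gripper opens to 85 mm and grips with 20 to 120 N. Pads are 22 mm wide; open, the fingers measure 114 mm over their backs; the gripper's body (76 mm by 85 mm) begins 54 mm behind the grasp point. The pads swing forward as they close: fully open they stand 13 mm farther back than shut.
Start: joints at [1.124, 0.313, 1.498, -0, 1.331, -0.223], TCP at [116.529, 511.91, 253.294] pointing down, gripper open.
Joint ranges: [-2.94, 2.94], [-0.97, 2.17], [0.19, 2.56], [-1.23, 4.37], [0.02, 3.11], [-2.88, 2.88]. Speed limits (rad/s): [2.39, 2.39, 3.01, 3.14, 3.14, 3.14].

## Interface

Orientations are given as a unit quaternion [w, x, y, z].
In Python, from plant import move_ptp, move_linear, set_joints, grip, hold, ik, get_state, read_camera, calibration, MotionError, close_job gives the robot as it stands. Calls block until the motion is done:
- move_ptp(position, orientation): joint-space move of the TCP to a pose.
- move_linear(position, velocity=150, orientation=None, contact_N=None): straight line of the TCP; orientation=None keeps the orientation; velocity is the mean speed in mm/s. With contact_N (N) it stops when the force on the tool has changed by that much, and returns True; else False.
- set_joints(angles): joint-space move.
- grip(opening, grip_force=None): finger opening in mm; grip_force is the grip in N (None keeps the last); returns when the fingers have stopped.
- hold(seconds).
- ik(position, orientation): joint angles nearest the present ones, or None.
- get_state(): the state.
- read_camera(name): name is "scene" or "top"; returns the picture (384x512x3 uint8, red, green, blue); there is no depth.
- calibration(name): a dict with "fx", "fy", "cx", "cy" (pixels), "extrinsics" (4x4, takes a point from world to camera coordinates). Camera axes: x right, y up, looking along -z (the intrinsics and any distortion apply to the point x, -y, -z); pixel columns grow to the right and rows downward; lengths in mm; the calibration is good to about 2 mm. A picture is of the moment at which its call begins. calibration takes no time and is no camera call.
A pose or a line that the arm cannot do raises MotionError and nothing moves.
- close_job(): hands the job in, once; it reports no verdict.
The state is a dict: "time": time; "qpos": joint angles; "qvel": joint speeds; "joint_efforts": joint torques, N m; "position": TCP position; "ee_rot": TCP orientation; "wrist_force": force on the tool from outside, world axes, zero at the start; "moment": the same for the moment, N m; "finger_gap": finger opening in mm.
Only numpy, scipy, OpenCV 4.12 (cv2) and the standard library are available. Lean on these libraries where they do the work, as an engineer would, in place of code of your own. Each camera call takes 0.05 s, during which the arm holds its last target.

## Working session

There is one attempt and no reset: what is moved stays moved. The work goes in short steps, each a Python script; the robot and the scene stay as the last script left them, time stands still between calls to the robot, and variables do not carry over. Pictures are saved under pics/ and viewed, and the job is handed in when it is done.

```bash
ls; mkdir -p pics
python3 - <<'E'
from plant import *
import cv2,numpy as np
for n in("scene","top"):
    im=read_camera(n); cv2.imwrite(f"pics/{n}0.png",cv2.resize(im[:,:,::-1],None,fx=1.5,fy=1.5,interpolation=cv2.INTER_CUBIC)); cv2.imwrite(f"pics/raw_{n}0.png",im[:,:,::-1])
    c=calibration(n); print(n,c)
s=get_state();print(s)
E
```

```text
pics
scene {'fx': 489.95045316296694, 'fy': 489.95045316296694, 'cx': 263.0751417230149, 'cy': 190.06299961440484, 'extrinsics': array([[-3.40371879e-01,  9.40266571e-01, -6.76457616e-03,
         1.35425211e+02],
       [-7.48471080e-01, -2.66574243e-01,  6.07230776e-01,
         3.34241021e+02],
       [ 5.69155538e-01,  2.11747370e-01,  7.94496712e-01,
        -2.10364471e+03],
       [ 0.00000000e+00,  0.00000000e+00,  0.00000000e+00,
         1.00000000e+00]])}
top {'fx': 454.7172724740626, 'fy': 454.7172724740626, 'cx': 254.42964762501734, 'cy': 189.88012626205492, 'extrinsics': array([[ 9.73944853e-03, -9.99619346e-01,  2.58129228e-02,
         3.83545556e+00],
       [ 9.96494080e-01,  1.18476434e-02,  8.28201736e-02,
        -5.55619310e+02],
       [-8.30944701e-02,  2.49158019e-02,  9.96230150e-01,
        -1.42974357e+03],
       [ 0.00000000e+00,  0.00000000e+00,  0.00000000e+00,
         1.00000000e+00]])}
{'time': 0.1, 'qpos': array([ 1.12361466e+00,  3.13373642e-01,  1.49833430e+00,  7.36788532e-06,
        1.33098810e+00, -2.23391217e-01]), 'qvel': array([ 0.00012986, -0.0022486 , -0.00220714, -0.00174086,  0.00015064,
        0.00205325]), 'joint_efforts': array([ 1.99930742e-03, -4.12903190e+01, -2.60140443e+01, -2.09999853e-04,
        3.04062247e-03,  8.11337736e-05]), 'position': array([116.43173614, 511.72820374, 252.81282176]), 'ee_rot': array([ 2.36801432e-04,  7.81642012e-01,  6.23727072e-01, -4.98300548e-04]), 'wrist_force': array([ 0.12227398,  0.39203414, -0.30939593]), 'moment': array([-0.00808622, -0.01862844,  0.01076168]), 'finger_gap': 85.04221437872094}
```

View pics/scene0.png

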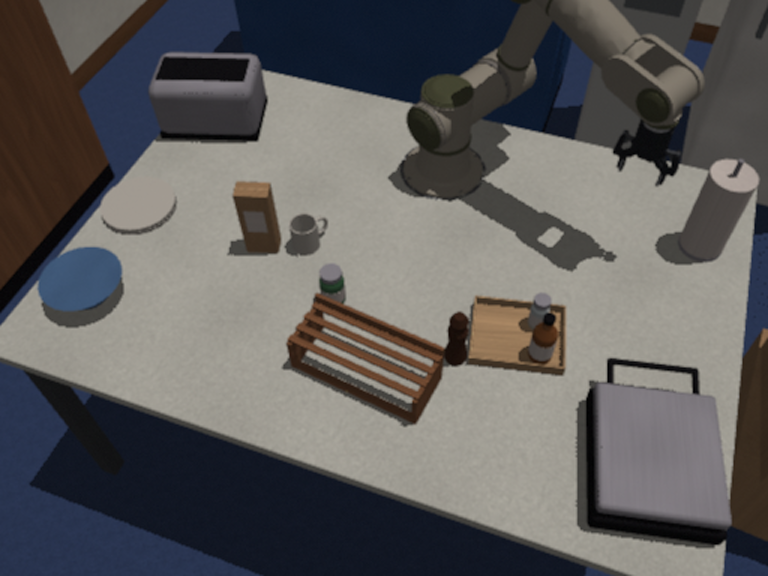

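View pics/top0.png

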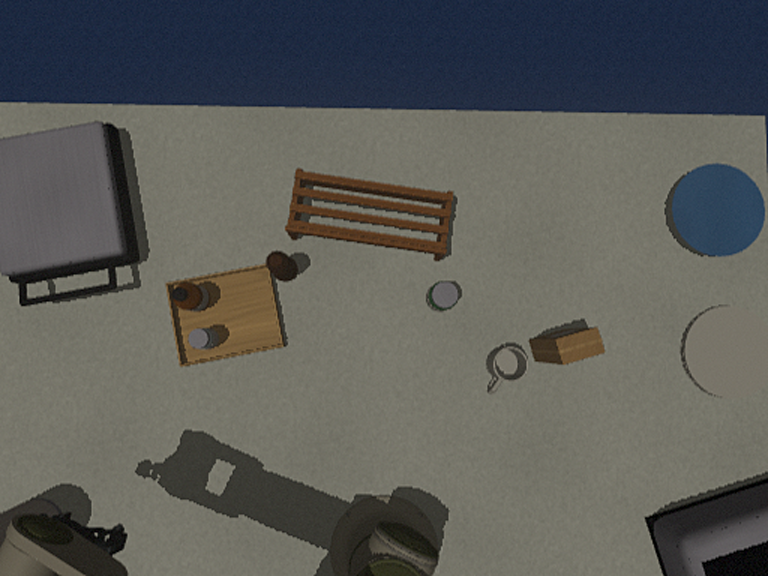

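```bash
cat > h.py <<'E'
import numpy as np,cv2
from plant import *
from scipy.optimize import least_squares
C={n:calibration(n) for n in("scene","top")}
def proj(n,P):
    c=C[n];P=np.atleast_2d(np.asarray(P,float));X=P@c["extrinsics"][:3,:3].T+c["extrinsics"][:3,3]
    return np.c_[c["cx"]+c["fx"]*X[:,0]/-X[:,2],c["cy"]-c["fy"]*X[:,1]/-X[:,2]]
def tri(ps,pt):
    f=lambda p:np.r_[proj("scene",p)[0]-ps,proj("top",p)[0]-pt]
    r=least_squares(f,[450,0,50]);return r.x,np.abs(r.fun).max()
def onz(n,p,z):
    f=lambda q:proj(n,[q[0],q[1],z])[0]-p
    return least_squares(f,[450,0]).x
def crop(im,x0,y0,x1,y1,fn,s,g=1.8):
    c=im[y0:y1,x0:x1,::-1]; c=np.clip(c.astype(float)*g,0,255).astype(np.uint8)
    c=cv2.resize(c,None,fx=s,fy=s,interpolation=cv2.INTER_CUBIC)
    for x in range((x0+9)//10*10,x1,10):
        cv2.line(c,(int((x-x0+.5)*s),0),(int((x-x0+.5)*s),4 if x%50 else 12),(0,255,255),1)
        if x%20==0: cv2.putText(c,str(x),(int((x-x0+.5)*s)-8,22),0,.35,(0,255,255),1)
    for y in range((y0+9)//10*10,y1,10):
        cv2.line(c,(0,int((y-y0+.5)*s)),(5,int((y-y0+.5)*s)),(0,255,255),1)
        if y%20==0: cv2.putText(c,str(y),(7,int((y-y0+.5)*s)+4),0,.35,(0,255,255),1)
    cv2.imwrite(fn,c)
E
python3 - <<'E'
from h import *
t=cv2.imread("pics/raw_top0.png")[:,:,::-1];s=cv2.imread("pics/raw_scene0.png")[:,:,::-1]
crop(t,105,105,315,250,"pics/ct1.png",3.8)
crop(t,270,150,410,270,"pics/ct2.png",5)
crop(s,180,180,385,285,"pics/cs1.png",3.9)
crop(s,140,105,240,210,"pics/cs2.png",5.5)
E
```

```text
(no output)
```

View pics/ct1.png

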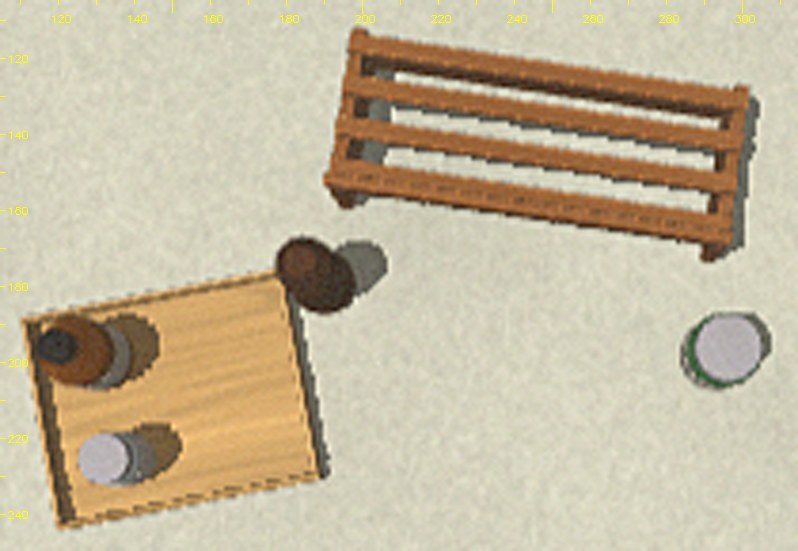

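View pics/ct2.png

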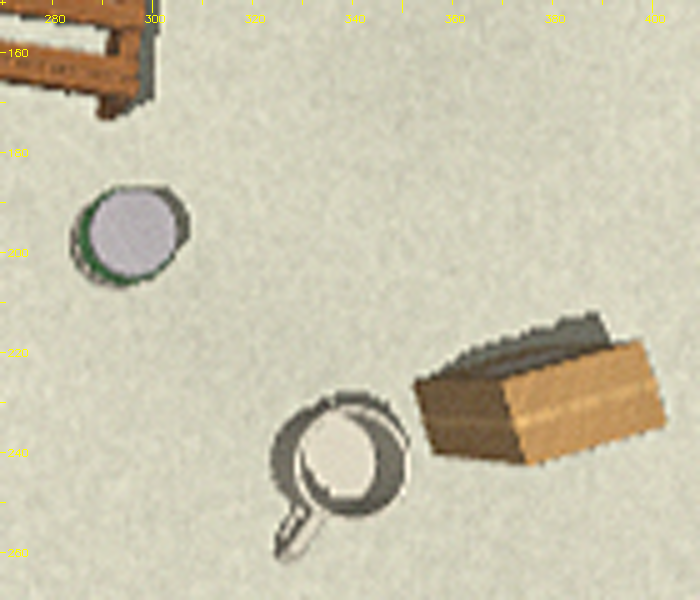

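View pics/cs1.png

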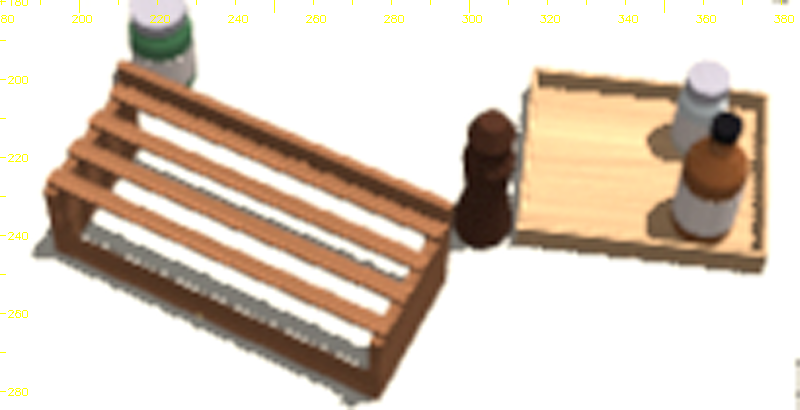

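View pics/cs2.png

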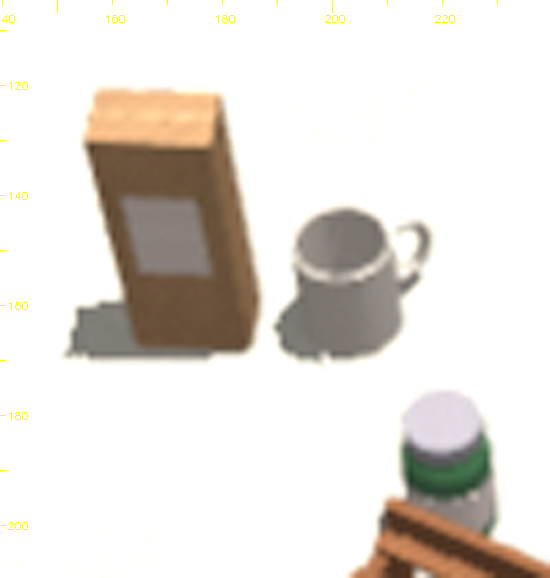

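Run:
```python
from h import *
np.set_printoptions(precision=1,suppress=True)
def T(l,s,t): 
    p,e=tri(s,t);print(l,p,round(e,2))
T("jar",(220.2,181.2),(296.7,196.2))
for a,b in(((179.5,121.8),(374.9,242.7)),((177.7,131.6),(369.9,226.7)),((155.1,130.5),(397.9,217.7)),((157.3,120.9),(402.9,234.3))):T("carton",a,b)
for p in((352.5,225.5),(356.3,240.5)):print("cbase top",onz("top",p,0))
for p in((165,167.2),(184.4,168.1),(186.6,158.5)):print("cbase sc",onz("scene",p,0))
T("railR",(210.8,195.4),(295.8,168.4));T("railL",(296.7,232.1),(190,151.9))
for a,b in(((317.2,197.2),(190.6,229.5)),((376.2,203.3),(120.8,243.2)),((375.7,245.7),(110.3,188.7)),((311,239.2),(176.9,175.6))):T("tray",a,b)
T("millTop",(305.7,208.5),(184.2,172.4))
T("sauce",(366,212),(119,195.5)); T("spice",(361,199.5),(132,225.5))
for l,a in(("sauce",(360,239)),("spice",(359,216)),("mill",(303,238))):print(l,onz("scene",a,0))
T("mug rim",(201,149),(339.8,240.4))
print(onz("top",(322.5,260),70))
```

```text
jar [ 530.7 -114.8  105.4] 0.41
carton [ 396.8 -322.3  206.1] 0.02
carton [ 440.9 -309.4  202.7] 0.2
carton [ 466.6 -386.9  206.9] 0.45
carton [ 420.7 -400.6  207.2] 0.17
cbase top [ 445.4 -309.9]
cbase top [ 397.1 -321.9]
cbase sc [ 463.9 -385.1]
cbase sc [ 442.6 -311.3]
cbase sc [ 394.5 -324.6]
railR [ 612.9 -111.   126.1] 0.19
railL [657.3 207.5 126.7] 0.86
tray [426.1 214.6  25.2] 1.74
tray [382.3 427.7  29.2] 0.55
tray [553.9 465.8  24.6] 0.21
tray [599.7 254.1  21.4] 1.34
millTop [590.4 216.  173.9] 0.43
sauce [523.7 403.3 154.2] 0.08
spice [438.2 375.8 100.9] 0.08
sauce [529.9 408.7]
spice [435.6 383.2]
mill [593.1 219.7]
mug rim [ 399.2 -249.3   88.7] 0.0
[ 338.5 -199.7]
```

```bash
cat >> h.py <<'E'
def fit(pts,x0,free=3):
    """pts: list (cam, local xyz, pixel); pose x,y,yaw on counter"""
    L=np.array([p[1] for p in pts],float)
    def f(q):
        c,s=np.cos(q[2]),np.sin(q[2]);W=np.c_[q[0]+c*L[:,0]-s*L[:,1],q[1]+s*L[:,0]+c*L[:,1],L[:,2]]
        return np.concatenate([proj(p[0],w)[0]-p[2] for p,w in zip(pts,W)])
    r=least_squares(f,x0,loss="soft_l1",x_scale=[100,100,.1]);return r.x,r.fun.reshape(-1,2)
def fr(q,l):
    c,s=np.cos(q[2]),np.sin(q[2]);return np.array([q[0]+c*l[0]-s*l[1],q[1]+s*l[0]+c*l[1]])
def inv(q,w):
    c,s=np.cos(q[2]),np.sin(q[2]);d=np.asarray(w[:2])-q[:2];return np.array([c*d[0]+s*d[1],-s*d[0]+c*d[1]])
E
python3 - <<'E'
from h import *
np.set_printoptions(precision=2,suppress=True)
S,T="scene","top"
ca=[(S,(-25,42,210),(179.5,121.8)),(S,(25,42,210),(177.7,131.6)),(S,(25,-42,210),(155.1,130.5)),(S,(-25,-42,210),(157.3,120.9)),
(T,(-25,42,210),(374.9,242.7)),(T,(25,42,210),(369.9,226.7)),(T,(25,-42,210),(397.9,217.7)),(T,(-25,-42,210),(402.9,234.3)),
(T,(25,42,0),(352.5,225.5)),(T,(-25,42,0),(356.3,240.5)),(S,(25,-42,0),(165,167.2)),(S,(25,42,0),(184.4,168.1)),(S,(-25,42,0),(186.6,158.5))]
q,r=fit(ca,[430,-355,.3]);print("carton",q);print(r.T)
for cam in(S,T):print(cam,fit([p for p in ca if p[0]==cam],[430,-355,.3])[0])
tr=[(S,(-90,-110,30),(317.2,197.2)),(S,(-90,110,30),(376.2,203.3)),(S,(90,110,30),(375.7,245.7)),(S,(90,-110,30),(311,239.2)),
(T,(-90,-110,30),(190.6,229.5)),(T,(-90,110,30),(120.8,243.2)),(T,(90,110,30),(110.3,188.7)),(T,(90,-110,30),(176.9,175.6))]
t,r=fit(tr,[490,340,.2]);print("tray",t);print(r.T)
for n,w in(("mill",(592,218)),("sauce",(527,406)),("spice",(437,380))):print(n,inv(t,w))
for w in (160,):
  rk=[(S,(-60,-w,130),(210.8,195.4)),(S,(-60,w,130),(296.7,232.1)),(T,(-60,-w,130),(295.8,168.4)),(T,(-60,w,130),(190,151.9))]
  k,r=fit(rk,[690,40,-.14]);print("rack",k,fr(k,(-60,0)));print(r.T)
f=np.r_[fr(k,(-60,0)),k[2]]
print("mill",inv(f,(592,218)),"jar",inv(f,(530.7,-114.8)))
for cam,p in((S,(220.2,181.2)),(T,(296.7,196.2))):print("jar",onz(cam,p,110))
for cam,p in((S,(305.7,208.5)),(T,(184.2,172.4))):print("mill",onz(cam,p,160))
for x in(-60,): 
  for y in(-160,160):
    for z in(0,130):print(y,z,[proj(c,np.r_[fr(k,(x,y)),z])[0] for c in(S,T)])
E
```

```text
carton [ 432.14 -354.13    0.29]
[[ 0.21 -0.2  -0.89 -0.49 -0.03 -0.39  0.14  0.56 -0.99 -0.24 -0.97  0.92
   0.61]
 [-0.82 -0.71 -0.42 -0.71  0.29 -1.07 -0.49  0.19  0.42  0.31  0.65  0.56
   0.5 ]]
scene [ 432.67 -353.28    0.3 ]
top [ 432.05 -354.51    0.29]
tray [492.06 339.51   0.22]
[[-2.21 -0.39  0.45  0.41 -1.03 -0.56 -0.41  1.73]
 [-0.48 -0.39 -0.19 -0.76 -0.03  0.68 -1.02 -1.84]]
mill [  71.72 -140.03]
sauce [48.33 57.51]
spice [-45.15  51.31]
rack [695.05  40.22  -0.14] [635.63  48.51]
[[ 0.29 -1.02 -0.03 -0.69]
 [-0.45 -0.45 -0.42 -0.1 ]]
mill [-66.62 161.84] jar [ -81.36 -176.23]
jar [ 533.61 -111.66]
jar [ 530.73 -115.29]
mill [580.19 215.25]
mill [592.4  216.79]
-160 0 [array([214.35, 216.43]), array([291.13, 173.19])]
-160 130 [array([211.09, 194.95]), array([295.77, 167.98])]
160 0 [array([293.94, 252.04]), array([193.98, 158.45])]
160 130 [array([295.68, 231.65]), array([189.31, 151.8 ])]
```

```bash
cat >> h.py <<'E'
from scipy.spatial.transform import Rotation as Ro
CARTON=np.array([432.1,-354.1,.295]);TRAY=np.array([492.,339.5,.22]);RACK=np.array([695.,40.2,-.14]);FRONT=np.r_[fr(RACK,(-60,0)),RACK[2]]
JAR=np.array([531.2,-114.3])
def quat(x,z):
    x=np.asarray(x,float);z=np.asarray(z,float);R=np.c_[x,np.cross(z,x),z];q=Ro.from_matrix(R).as_quat();return np.r_[q[3],q[:3]]
def down(th):return quat((np.cos(th),np.sin(th),0),(0,0,-1))
def best(p,th):
    o=[]
    for t in(th,th+np.pi):
        j=ik(list(p),down(t))
        if j is not None:o.append((abs(j[5]),t,j))
    return min(o,key=lambda a:a[0])
def st(l=""):
    s=get_state();print(l,"t%.1f"%s["time"],np.round(s["position"],1),"gap%.1f"%s["finger_gap"],"F",np.round(s["wrist_force"],1))
def shot(tag,boxes):
    for n,b,sc in boxes:
        crop(read_camera(n),*b,f"pics/{tag}_{n}.png",sc)
E
python3 - <<'E'
from h import *
for l,p,t in(("jar",(*JAR,280),RACK[2]+np.pi/2),("tray",(*fr(TRAY,(-20,-55)),280),TRAY[2]),("carton",(*CARTON[:2],350),CARTON[2]),("stand",(*fr(FRONT,(-57,-135)),350),FRONT[2]+np.pi/2)):
    for tt in(t,t+np.pi): print(l,np.round(p,0),ik(list(map(float,p)),down(tt)))
a=np.radians(35);r=FRONT[2];ex=np.array([np.cos(r),np.sin(r),0])
z=ex*np.cos(a)-np.array([0,0,np.sin(a)])
for sx in(1,-1):
  x=sx*np.array([-np.sin(r),np.cos(r),0])
  for xf in(-140,18):
    w=np.r_[fr(FRONT,(xf,-5)),22]-22*z
    print("push",xf,np.round(w),ik(list(w),quat(x,z)))
E
```

```text
jar [ 531. -114.  280.] [-4.27649985e-01  3.35965139e-01  1.39620731e+00 -4.44089210e-16
  1.40942021e+00 -1.85844631e+00]
jar [ 531. -114.  280.] [-4.27649985e-01  3.35965139e-01  1.39620731e+00 -4.44089210e-16
  1.40942021e+00  1.28314634e+00]
tray [484. 281. 280.] [ 3.17209602e-01  3.74438281e-01  1.34255391e+00 -4.44089210e-16
  1.42460046e+00  9.72096023e-02]
tray [484. 281. 280.] None
carton [ 432. -354.  350.] [-8.96222111e-01  3.44485821e-01  1.20649020e+00 -4.44089210e-16
  1.59061663e+00 -1.19122211e+00]
carton [ 432. -354.  350.] [-8.96222111e-01  3.44485821e-01  1.20649020e+00 -4.44089210e-16
  1.59061663e+00  1.95037054e+00]
stand [560. -77. 350.] [-3.43938769e-01  3.61238647e-01  1.18335764e+00 -4.44089210e-16
  1.59699637e+00 -1.77473510e+00]
stand [560. -77. 350.] [-3.43938769e-01  3.61238647e-01  1.18335764e+00 -4.44089210e-16
  1.59699637e+00  1.36685756e+00]
push -140 [478.  66.  35.] [-0.08408293  0.58928669  2.36306254  3.20733413  0.77103333  1.55570929]
push 18 [635.  44.  35.] [-0.10428786  0.69922526  1.95035741  3.20641361  0.46846785  1.53343208]
push -140 [478.  66.  35.] [-0.08408293  0.58928669  2.36306254  3.20733413  0.77103333 -1.58588337]
push 18 [635.  44.  35.] [-0.10428786  0.69922526  1.95035741  3.20641361  0.46846785 -1.60816057]
```

Run:
```python
from h import *
th=RACK[2]+np.pi/2+np.pi
move_ptp([*JAR,280],down(th));st("above")
move_linear([*JAR,78],200);st("at jar")
grip(55,40);st("gripped")
move_linear([*JAR,320],200);st("lift")
p=fr(TRAY,(-20,-55))
move_ptp([*p,320],down(TRAY[2]));st("above tray")
shot("a",[("top",(105,105,315,250),3.8),("scene",(180,90,400,260),3.6)])
```

```text
above t2.8 [ 531.3 -113.6  280. ] gap85.6 F [-0.9 -0.9 -0.7]
at jar t3.9 [ 531.7 -114.5   79. ] gap85.4 F [-1.   0.   0.4]
gripped t4.3 [ 531.7 -114.5   79.2] gap58.4 F [-1.2  0.5  6.4]
lift t5.7 [ 530.9 -114.2  318.9] gap58.2 F [-0.2  0.3 -1.9]
above tray t7.1 [484.9 280.8 319.8] gap58.4 F [ 0.3  1.  -3. ]
```

View pics/a_scene.png

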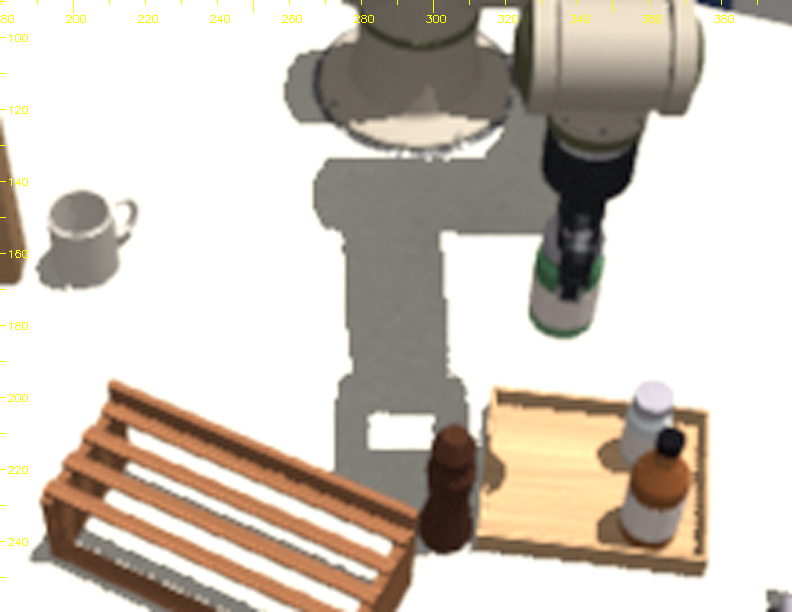

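View pics/a_top.png

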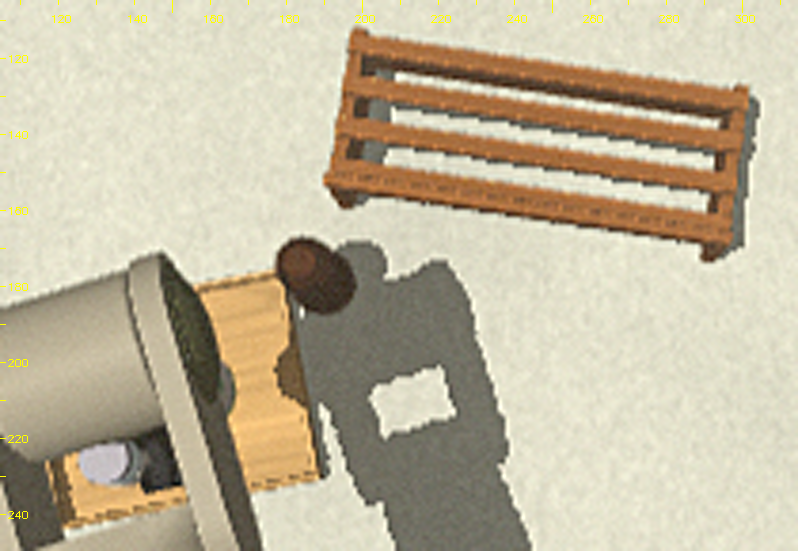

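Run:
```python
from h import *
p=fr(TRAY,(-20,-55))
move_linear([*p,100],200);st()
print(move_linear([*p,82],40,contact_N=4));st("placed")
grip(85);st("open")
z=get_state()["position"][2]
move_linear([*p,z+110],200)
b=best((*CARTON[:2],350),CARTON[2]);print(b)
move_linear([*p,350],250)
move_ptp([*CARTON[:2],350],down(b[1]));st("above carton")
shot("b",[("top",(105,105,315,250),3.8),("scene",(130,80,400,250),2.9)])
```

```text
t8.5 [485.  281.6 101.1] gap58.2 F [ 0.7 -0.1 -1.6]
True
placed t8.9 [484.8 281.4  84. ] gap58.6 F [1.2 0.6 3.1]
open t9.3 [484.1 281.3  83.5] gap84.5 F [ 0.3 -0.4 -0.7]
(np.float64(1.1912221110163066), np.float64(0.295), array([-8.96222111e-01,  3.44485821e-01,  1.20649020e+00, -4.44089210e-16,
        1.59061663e+00, -1.19122211e+00]))
above carton t13.0 [ 432.6 -353.5  350.1] gap85.2 F [ 0.3 -0.1 -1.3]
```

View pics/b_scene.png

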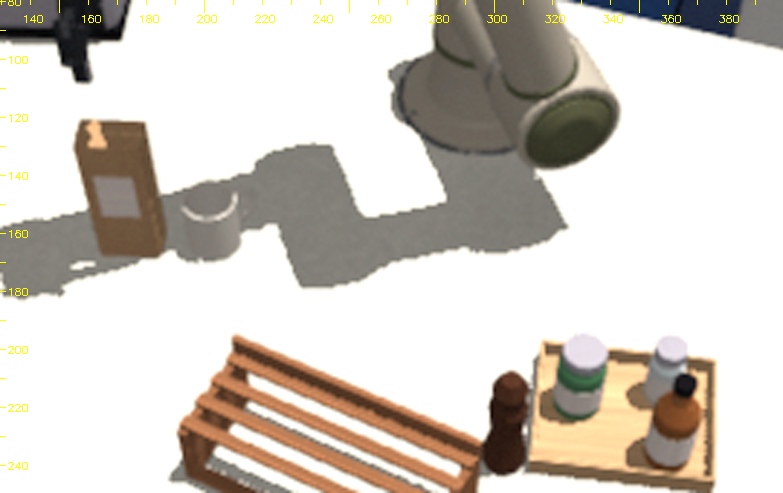

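View pics/b_top.png

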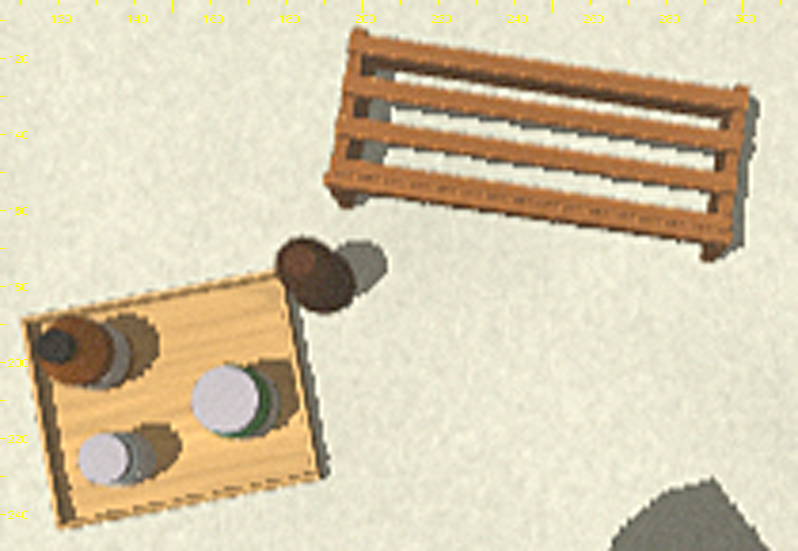

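Run:
```python
from h import *
c=CARTON[:2]
move_linear([*c,230],250);move_linear([*c,183],120);st("at")
grip(45,60);st("grip");z0=get_state()["position"][2]
move_linear([*c,z0+130],200);st("lift")
p=fr(FRONT,(-57,-135));q=down(FRONT[2]+np.pi/2)
move_ptp([*p,z0+130],q);st("over")
move_linear([*p,z0+15],200)
print(move_linear([*p,z0-4],30,contact_N=4));st("placed",);print(z0)
shot("c",[("top",(170,90,350,240),4),("scene",(150,90,350,260),3.5)])
```

```text
at t14.3 [ 432.5 -354.5  184.3] gap84.9 F [ 0.9  0.4 -0.3]
grip t14.7 [ 432.2 -354.5  183.9] gap49.5 F [-2.1 -0.6  5.8]
lift t15.6 [ 431.9 -353.8  312.3] gap49.3 F [ 0.3  0.  -2.7]
over t16.7 [560.1 -78.2 313.6] gap49.7 F [-1.   0.5 -2.9]
True
placed t18.0 [560.4 -77.3 184. ] gap49.5 F [-0.3 -0.8  3.1]
183.94807603971702
```

View pics/c_scene.png

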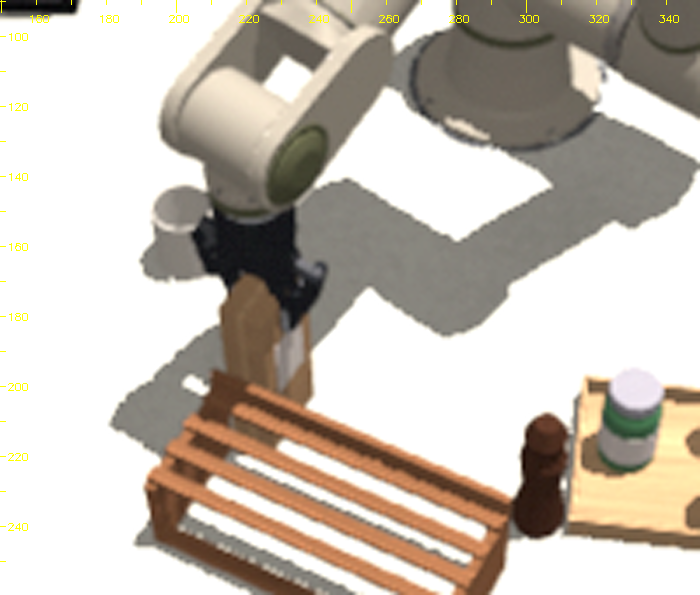

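View pics/c_top.png

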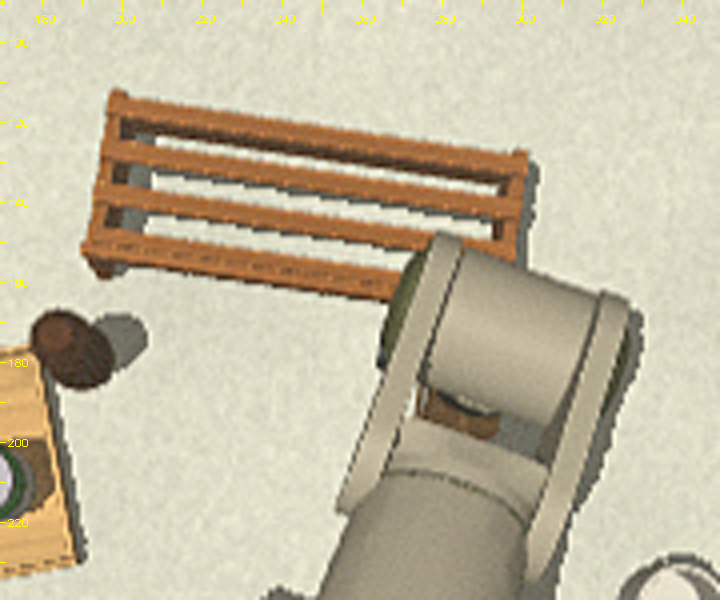

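Run:
```python
from h import *
p=fr(FRONT,(-57,-135))
grip(85);st("open")
move_linear([*p,300],200)
s=fr(FRONT,(-57,-215));b=best((*s,300),FRONT[2]);print(b[0])
move_ptp([*s,300],down(b[1]));grip(25);st("side")
shot("d",[("top",(170,90,350,240),4),("scene",(150,90,350,260),3.5)])
```

```text
open t18.5 [559.8 -77.  183.1] gap85.1 F [-0.1 -0.4 -0.2]
0.3425333485620339
side t21.1 [ 549.1 -156.4  300. ] gap25.0 F [-0.  -0.8 -0.6]
```

View pics/d_scene.png

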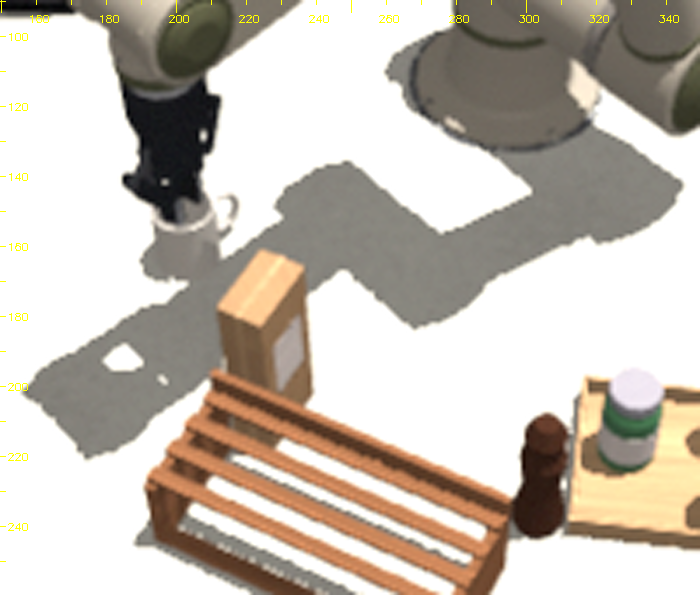

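View pics/d_top.png

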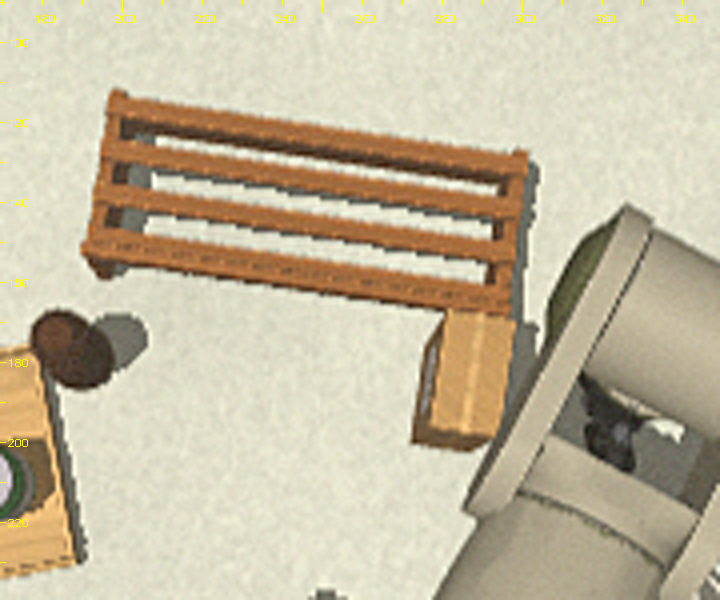

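Run:
```python
from h import *
S,T="scene","top"
# local x -> toward mill(+y world), local y -> -x world
P=[(T,(25,-42,210),(280.25,166.5)),(T,(-25,-42,210),(298.5,169.5)),(T,(-25,42,210),(292.5,199.75)),(T,(25,42,210),(274,197.5)),
(S,(-25,42,210),(224.6,160.9)),(S,(25,42,210),(236.6,164.4)),(S,(25,-42,210),(224.6,182.9)),(S,(-25,-42,210),(212.1,177.8))]
q,r=fit(P,[560,-77,1.43]);print(q,inv(FRONT,q),q[2]-FRONT[2]-np.pi/2);print(r.T.round(1))
```

```text
[560.16506476 -75.19037061   1.41914926] [ -57.41377801 -133.07667761] -0.011647069624288964
[[-0.1 -0.7  0.7  1.4  0.4  1.1  0.1 -0.3]
 [ 0.3  0.3 -0.4 -1.1 -0.7  1.1 -0.1 -0.6]]
```

Run:
```python
from h import *
s=fr(FRONT,(-57,-215));e=fr(FRONT,(-57,-100))
move_linear([*s,203],200)
move_linear([*e,203],70);st("pushed");hold(0.4)
s=fr(FRONT,(-57,-200))
move_linear([*s,300],250);st()
shot("e",[("top",(170,90,350,240),4),("scene",(150,90,350,260),3.5)])
```

```text
pushed t23.7 [565.2 -42.8 203. ] gap25.3 F [-0.5 -0.   0.2]
 t24.8 [ 551.  -140.8  298.9] gap25.3 F [ 0.2 -0.  -0.2]
```

View pics/e_scene.png

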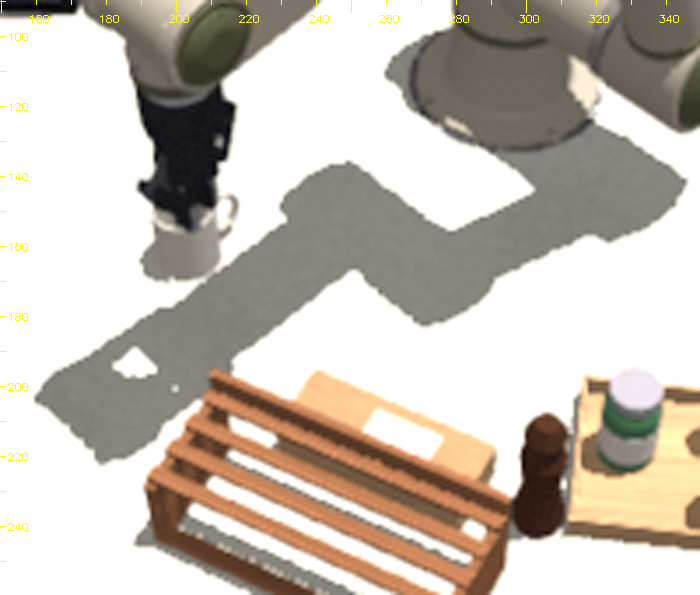

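View pics/e_top.png

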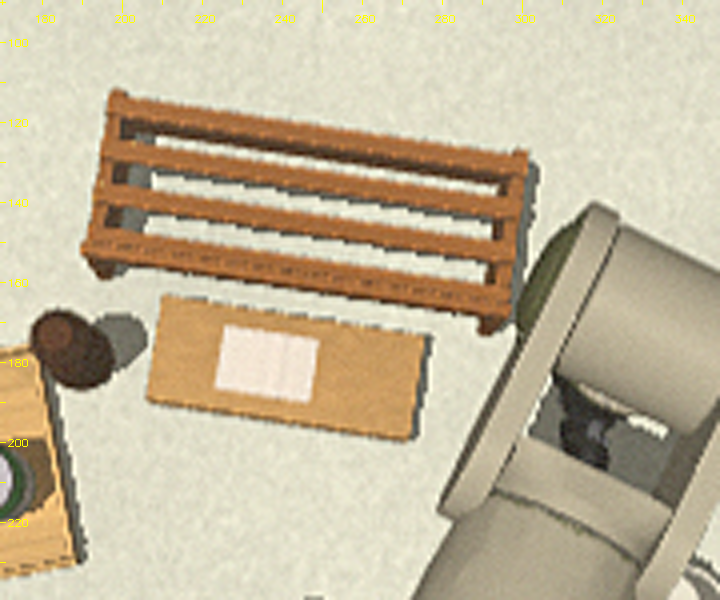

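Run:
```python
from h import *
S,T="scene","top"
P=[(T,(42,105,50),(210.75,163.75)),(T,(42,-105,50),(277.25,173)),(T,(-42,-105,50),(272.25,199.5)),(T,(-42,105,50),(206.5,190)),
(S,(-42,105,50),(150+494/3.5-.5,90+454/3.5-.5)),(S,(-42,-105,50),(150+316/3.5-.5,90+371/3.5-.5))]
q,r=fit(P,[560,30,-.14]);print(q,inv(FRONT,q),q[2]-FRONT[2]);print(r.T.round(1))
```

```text
[ 5.80186012e+02  5.11671328e+01 -1.40702643e-01] [-55.22103507  -5.16167114] -0.00070264349118207
[[-0.2 -0.7  0.4 -0.2  0.5 -0.8]
 [-0.8  0.1 -0.  -0.7 -2.7 -1.3]]
```

Run:
```python
from h import *
a=np.radians(35);r=FRONT[2];ex=np.array([np.cos(r),np.sin(r),0]);zt=ex*np.cos(a)-np.array([0,0,np.sin(a)])
P=lambda xf,h:list(np.r_[fr(FRONT,(xf,-5)),h]-22*zt)
sx=1
x=sx*np.array([-np.sin(r),np.cos(r),0]);q=quat(x,zt)
j=ik(P(-150,230),q);print(np.round(j,2))
set_joints(j);grip(50);st("pre")
shot("f",[("top",(150,90,350,270),3.5),("scene",(150,60,350,260),3)])
```

```text
Traceback (most recent call last):
TypeError: unsupported operand type(s) for *: 'NoneType' and 'float'
```

Run:
```python
from h import *
for A in(30,35,40):
 a=np.radians(A);r=FRONT[2];ex=np.array([np.cos(r),np.sin(r),0]);zt=ex*np.cos(a)-np.array([0,0,np.sin(a)])
 P=lambda xf,h:list(np.r_[fr(FRONT,(xf,-5)),h]-22*zt)
 for sx in(1,-1):
  q=quat(sx*np.array([-np.sin(r),np.cos(r),0]),zt)
  for xf in(-150,-135,-100,0,16):
   for h in(22,60,120,180,240):
    j=ik(P(xf,h),q);print(A,sx,xf,h,None if j is None else np.round(j,2)) if sx==1 or h==22 else 0
```

```text
30 1 -150 22 [-0.08  0.66  2.41  3.21  0.97  1.57]
30 1 -150 60 [-0.08  0.51  2.42  3.21  0.84  1.55]
30 1 -150 120 [-0.08  0.28  2.41  3.23  0.6   1.52]
30 1 -150 180 [-0.08  0.08  2.37  3.29  0.36  1.46]
30 1 -150 240 [-0.08 -0.08  2.3   3.54  0.13  1.2 ]
30 1 -135 22 [-0.08  0.66  2.37  3.2   0.94  1.56]
30 1 -135 60 [-0.08  0.52  2.38  3.21  0.81  1.55]
30 1 -135 120 [-0.08  0.3   2.38  3.23  0.58  1.52]
30 1 -135 180 [-0.08  0.11  2.33  3.29  0.35  1.46]
30 1 -135 240 [-0.08 -0.04  2.27  3.51  0.14  1.23]
30 1 -100 22 [-0.09  0.66  2.29  3.2   0.86  1.56]
30 1 -100 60 [-0.09  0.54  2.3   3.21  0.74  1.55]
30 1 -100 120 [-0.09  0.35  2.29  3.23  0.54  1.52]
30 1 -100 180 [-0.09  0.18  2.25  3.28  0.33  1.47]
30 1 -100 240 [-0.09  0.04  2.19  3.47  0.14  1.27]
30 1 0 22 [-0.1   0.72  2.03  3.2   0.65  1.55]
30 1 0 60 [-0.1   0.62  2.04  3.2   0.56  1.54]
30 1 0 120 [-0.1   0.48  2.03  3.22  0.41  1.51]
30 1 0 180 [-0.1   0.35  2.    3.27  0.25  1.46]
30 1 0 240 [-0.1   0.24  1.95  3.5   0.09  1.23]
30 1 16 22 [-0.1   0.73  1.98  3.2   0.62  1.54]
30 1 16 60 [-0.1   0.64  1.99  3.2
[... 2759 characters left out ...]
2]
40 1 0 60 [-0.1   0.57  1.96  3.25  0.26  1.49]
40 1 0 120 [-0.1   0.44  1.94  3.38  0.12  1.35]
40 1 0 180 [-0.1   0.32  1.9  -0.57  0.05 -0.98]
40 1 0 240 [-0.1   0.23  1.84 -0.14  0.2  -1.41]
40 1 16 22 [-0.11  0.67  1.92  3.23  0.32  1.51]
40 1 16 60 [-0.11  0.59  1.92  3.25  0.24  1.48]
40 1 16 120 [-0.11  0.46  1.9   3.42  0.1   1.31]
40 1 16 180 [-0.11  0.35  1.86 -0.43  0.06 -1.12]
40 1 16 240 [-0.11  0.26  1.79 -0.13  0.21 -1.42]
40 -1 -150 22 [-0.08  0.53  2.36  3.21  0.62 -1.59]
40 -1 -135 22 [-0.09  0.54  2.32  3.21  0.59 -1.6 ]
40 -1 -100 22 [-0.09  0.56  2.23  3.21  0.52 -1.6 ]
40 -1 0 22 [-0.1   0.65  1.97  3.22  0.35 -1.62]
40 -1 16 22 [-0.11  0.67  1.92  3.23  0.32 -1.63]
```

Run:
```python
from h import *
a=np.radians(35);r=FRONT[2];ex=np.array([np.cos(r),np.sin(r),0]);zt=ex*np.cos(a)-np.array([0,0,np.sin(a)])
P=lambda xf,h:list(np.r_[fr(FRONT,(xf,-5)),h]-22*zt)
q=quat(np.array([-np.sin(r),np.cos(r),0]),zt)
j=np.array(ik(P(-150,160),q));print(np.round(j,2))
k=j.copy();k[3]=0;k[5]=0;k[4]=.35;k[1]-=.1
set_joints(list(k));st("mid");set_joints(list(j));grip(50);st("pre")
shot("f",[("top",(150,90,350,270),3.5),("scene",(150,60,350,260),3)])
```

```text
[-0.08  0.11  2.34  3.32  0.27  1.43]
mid t26.2 [367.8  86.3 122.6] gap25.3 F [0.8 0.9 0.5]
pre t29.3 [468.5  67.1 172.6] gap49.9 F [ 0.5 -0.1 -0.2]
```

View pics/f_scene.png

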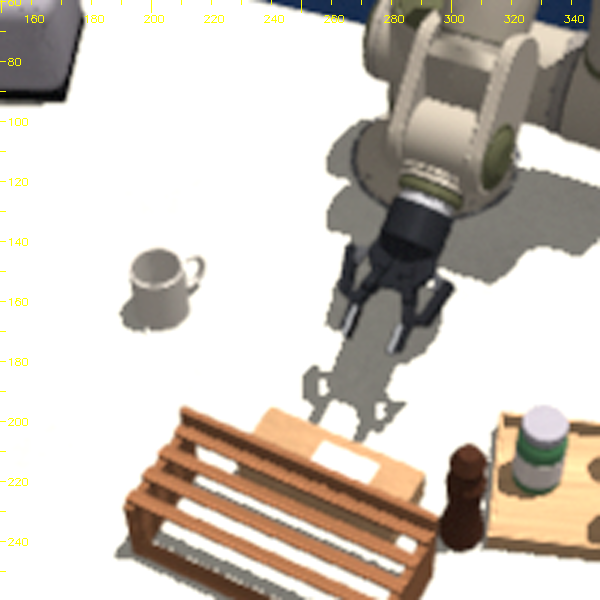

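Run:
```python
from h import *
a=np.radians(35);r=FRONT[2];ex=np.array([np.cos(r),np.sin(r),0]);zt=ex*np.cos(a)-np.array([0,0,np.sin(a)])
P=lambda xf,h:list(np.r_[fr(FRONT,(xf,-5)),h]-22*zt)
print(move_linear(P(-150,22),120,contact_N=15));st("low")
print(move_linear(P(-60,22),60,contact_N=15));st("half")
shot("g",[("top",(150,90,350,270),3.5),("scene",(150,60,350,260),3)])
```

```text
False
low t30.7 [468.7  67.1  35.1] gap50.3 F [-0.3 -0.4 -0. ]
False
half t32.4 [557.6  54.5  34.6] gap49.6 F [-0.4 -0.4 -0.2]
```

View pics/g_scene.png

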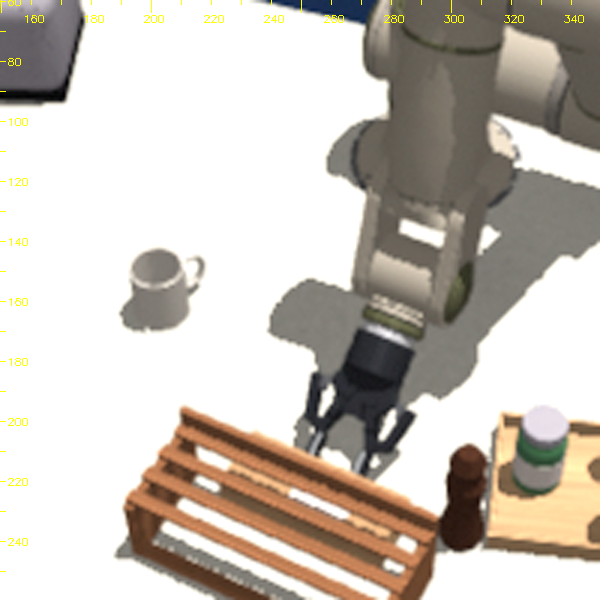

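View pics/g_top.png

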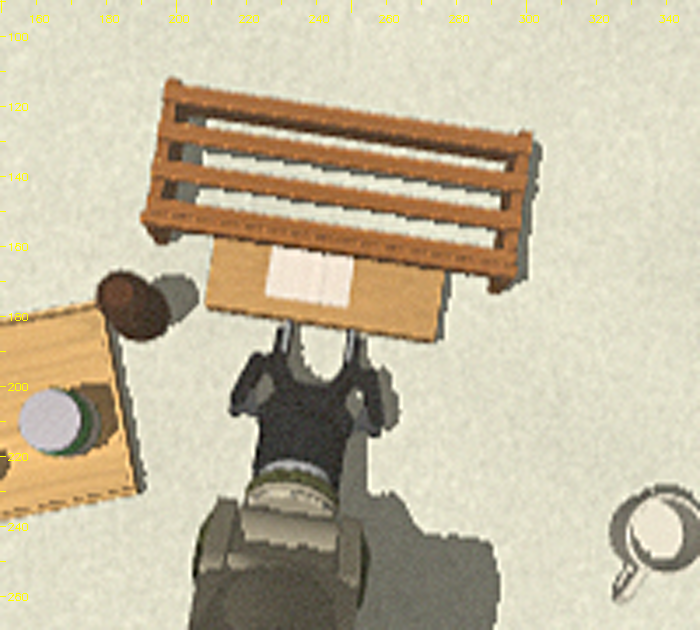

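Run:
```python
from h import *
for p in((208.1,177.2),(274.4,187.2)):print(inv(FRONT,onz("top",p,50)))
a=np.radians(35);r=FRONT[2];ex=np.array([np.cos(r),np.sin(r),0]);zt=ex*np.cos(a)-np.array([0,0,np.sin(a)])
P=lambda xf,h:list(np.r_[fr(FRONT,(xf,-5)),h]-22*zt)
xm=-60-np.mean([inv(FRONT,onz("top",p,50))[0] for p in((208.1,177.2),(274.4,187.2))]);print("offset",xm)
xe=min(18+xm,24);print(xe)
print(move_linear(P(xe,22),60,contact_N=15));st("end")
move_linear(P(-120,22),120)
shot("h",[("top",(150,90,350,270),3.5),("scene",(150,60,350,260),3)])
```

```text
[-58.7231246  100.36852262]
[ -58.33508557 -109.91757985]
offset -1.4708949139773182
16.529105086022682
False
end t33.9 [633.4  43.8  34.7] gap49.7 F [-0.9 -0.6 -0.7]
```

View pics/h_scene.png

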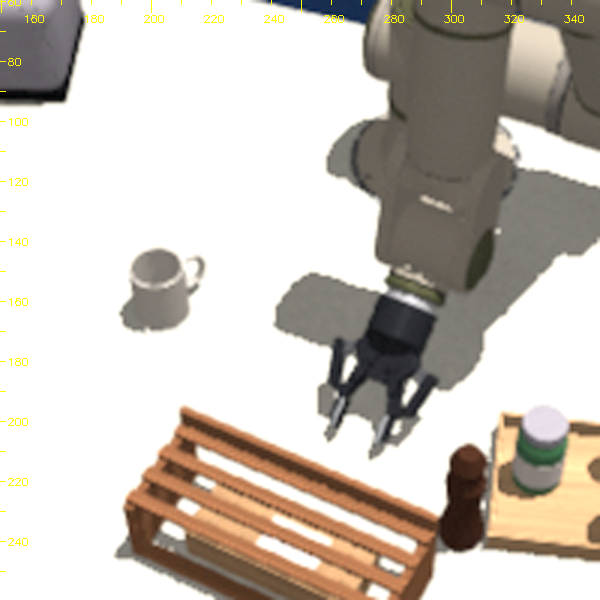

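View pics/h_top.png

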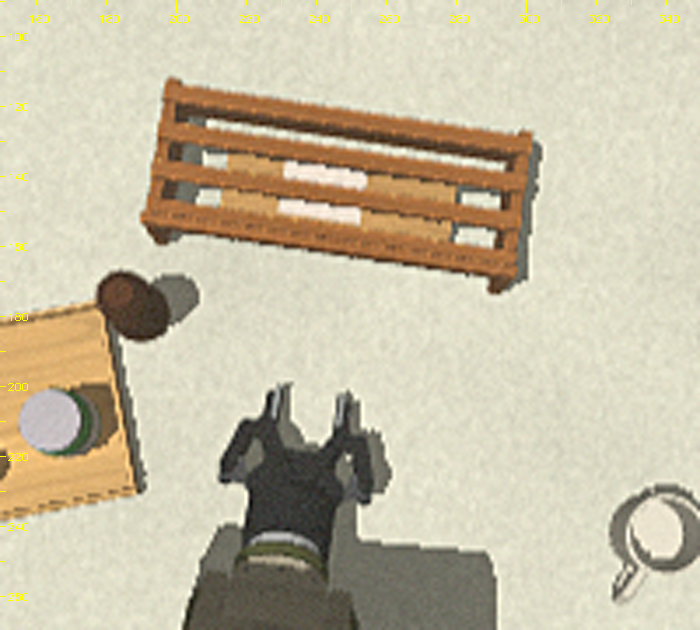

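Run:
```python
from h import *
a=np.radians(35);r=FRONT[2];ex=np.array([np.cos(r),np.sin(r),0]);zt=ex*np.cos(a)-np.array([0,0,np.sin(a)])
P=lambda xf,h:list(np.r_[fr(FRONT,(xf,-5)),h]-22*zt)
move_linear(P(-130,120),120)
o=cv2.imread("pics/raw_top0.png").astype(float);n=read_camera("top")[:,:,::-1].astype(float)
for l,(x0,y0,x1,y1) in dict(mill=(175,163,208,192),mug=(320,222,355,265),sauce=(108,182,150,212),spice=(120,212,155,240),rackroof=(190,105,310,175)).items():
    d=[(np.abs(np.roll(n,(i,j),(0,1))-o)[y0:y1,x0:x1].mean().round(2),i,j) for i in(-1,0,1) for j in(-1,0,1)];print(l,min(d))
# front edge of carton visible? expected
print(proj("top",np.r_[fr(FRONT,(18,-110)),50]),proj("top",np.r_[fr(FRONT,(18,100)),50]))
hold(.5);st();close_job()
```

```text
mill (np.float64(4.31), 0, 0)
mug (np.float64(5.8), 0, 0)
sauce (np.float64(4.25), 0, 0)
spice (np.float64(4.44), 0, 0)
rackroof (np.float64(6.52), 0, 0)
[[277.94326013 163.3800203 ]] [[212.06263733 153.27269206]]
 t36.8 [488.3  64.3 132.6] gap49.7 F [ 0.1  0.5 -0.4]
the job is handed in; nothing more can be done
```

I finished the task in the order asked and handed it in at about 37 s.

- **Jar:** I set it upright in the free half of the tray. The camera views show it standing there.
- **Standing the carton:** I stood it at the jar's end of the rack's front with a broad side facing the mill, then let go. It measured 0.01 rad off square to the rack.
- **Tipping:** I pushed it over at about 180–205 mm height. It fell on its broad side in front of the opening, lined up with the rack to within about 0.001 rad.
- **Sliding in:** I pushed it under the rack with the gripper tilted. By the fingers' end position, its front face is about 18 mm inside the opening. I had checked the fingers' offset against the pictures halfway through. The roof slats hide that front edge in the last pictures, but no part of the carton shows in front of the rack.

In a before-and-after comparison of the top pictures, the mill, mug, sauce bottle and spice jar matched best with no shift. The robot was clear of everything at hand-in, and wrist forces read no more than about 6 N whenever I checked.

The only disagreements were in the measurements. Heights read from the two views came out about 3–9 mm below the given sizes for most things, and 4–9 mm above them for the mill and the mug. One mill reading differed by 12 mm between the cameras. None of this affected the outcome.

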